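Click the rotor onto the drive spindle and load it in balance

ROBOT

A 6-joint arm with a two-finger parallel gripper is mounted at the origin on a cart in front of the work surface, level with it; the furniture and walls round the work are solid. World frame = base frame: x ahead of the robot, y to its left, z up, the work surface at z = 0. Lengths are in mm, angles in rad, forces in N, time in s.
With the tool pointing down it reaches from about 325 to 1000 mm from the base axis. Payload 5.1 kg.
Tool frame: the origin (TCP) lies at the very end of the fingers, on their centre line; the grasp point (between the pads) lies 19 mm behind it; z points along the fingers, x is the direction in which the jaws open and shut, and the axes are right-handed (so a half turn about z gives the same grasp; the last joint's range is limited). The gripper opens to 85 mm and grips with 20 to 120 N. Pads are 22 mm wide; open, the fingers measure 114 mm over their backs; the gripper's body (76 mm by 85 mm) begins 54 mm behind the grasp point. The pads swing forward as they close: fully open they stand 13 mm farther back than shut.
Start: joints at [-1.291, 0.124, 1.65, -0, 1.367, -0.083], TCP at [230.648, -607.689, 231.322] pointing down, gripper open.
Joint ranges: [-2.61, 2.61], [-1.02, 2.33], [0.03, 2.71], [-1.35, 4.49], [0.32, 2.68], [-2.91, 2.91]. Speed limits (rad/s): [2.57, 2.57, 3.14, 3.14, 3.14, 3.14].

INTERFACE

Orientations are given as a unit quaternion [x, y, z, w].
In Python, from rig import env gives the robot as it stands.
- The arm moves only by the tool servo_tool, never from a script. Its arguments are lists of equal length, an entry for each row: "linear": the shift along the tool's x, y, z in m, a list of three; "spin": the turn about the tool's z in degrees; "fingers": the finger opening in m, from 0 to 0.0854. In form: {"linear": [[dx, dy, dz], ...], "spin": [spin, ...], "fingers": [fingers, ...]}. A call has 1 to 20 rows; each row shifts and turns the commanded pose from where the row before left it, along the tool's axes as they then stand; what a row does not reach is not made up. A row lasts 1/10 s, in which the tool goes at most 50 mm and 8.59 degrees, less where a joint would pass 70% of its speed; a pose out of reach is approached as far as the arm can. A call is refused whole if a number of a shift passes 0.05 or a number of a turn 8.59, either way. A call with a gripper value outside its range is refused whole. The fingers move at their own pace and stop on an object; "squeeze" is the grip in N (left out, the last holds). Time passes only in rows, so rows that do not move let the fingers close. It gives the time, the measured TCP pose, the force and the opening at its end, in the units of the state.
- env.sense(): the state, without advancing time (a new reading comes with each control period).
- env.capture(name): name is "scene" or "side" or "wrist"; returns a dict with "frame" (384x512x3 uint8, red, green, blue), "mtx" (3x3 intrinsics, pixels), "D" ([k1, k2, p1, p2, k3] as OpenCV has them; the pictures are not rectified), "cam_to_world" (4x4, takes a point from camera to world coordinates); the wrist camera has in their place "mount" (4x4, takes a point from camera to tool coordinates, whose origin is the TCP and whose axes are the tool frame's). Camera axes: x right, y up, looking along -z (the intrinsics and any distortion apply to the point x, -y, -z); pixel columns grow to the right and rows downward; lengths in mm; the calibration is good to about 2 mm. A picture is of the moment at which its call begins: read the wrist's pose just before it. There is no depth.
- env.hand_in(): hands the job in, once; it reports no verdict.
The state is a dict: "time_s": time; "q": joint angles; "dq": joint speeds; "effort": joint torques, N m; "tool_pos": TCP position; "orientation": TCP orientation; "contact_force": force on the tool from outside, world axes, zero at the start; "torque": the same for the moment, N m; "opening": finger opening in mm.
Only numpy, scipy, OpenCV 4.12 (cv2) and the standard library are available. Lean on these libraries where they do the work, as an engineer would, in place of code of your own. Each camera call takes 0.05 s, during which the arm holds its last target.

TASK

Set the two-cup rotor over the upright spindle of the white drive unit so that it rests on the spindle's sprung balls, and let go of it there. Then press its capped hub straight down until it clicks past the balls and sits fully home, and only after that stand one vial upright in each of the two cups so that the rotor is balanced. Leave the timer, the small beaker and the measuring cylinder where they are, and do not tip a vial over.

Things in the scene. Friction and masses are not known exactly. Their poses are not given: they have to be found in the camera images.
- drive: white square drive unit, fixed to the worktop: housing 130x130 mm, top 25 mm above the worktop, with a round dark seat flange (diameter 50 mm, top at 31 mm) in the middle and an upright steel spindle on it. Origin: centre of its underside, z up. It does not move.
- seat (a point): centre of the seat flange's top, 31 mm above the worktop, on the spindle axis (z up). From here the spindle rises 60 mm: diameter 16 mm up to 54 mm, then a taper to 8 mm at the tip. Three sprung balls (diameter 12 mm) stand 3.5 mm out of the spindle, centres 13.4 mm above this point.
- ball0 (a joint): first sprung detent ball: 0 = fully out, positive = pushed into the spindle (m), up to 0.0042; about 3 N pushes one ball straight in at first, 5 N when flush with the bore
- ball1 (a joint): second sprung ball, the same
- ball2 (a joint): third sprung ball, the same
- rotor: rotor, loose, 0.28 kg: upright aluminium hub (diameter 37 mm, 70 mm tall, closed flat top) with a blue arm and blue round cup on either side along its x axis, 148 mm long overall. Origin: centre of the hub's underside, z up; stands on the worktop. Hub = sleeve open at the bottom, bore 18 mm, 62 mm deep, groove inside. Arms reach 16 mm, cups 30 mm above the underside; grasp the hub above that.
- cap_top (a point): centre of the hub's flat top with the blue disc, 70 mm above the rotor's underside. Let go on the spindle, the rotor rests upright on the balls, underside about 17 mm above the seat. A straight push of 10 to 18 N here drives it past them; they spring into the groove and its underside meets the seat (origin at point seat). Once home it can turn about the spindle.
- cup_a (a point): inner floor centre of the cup on the rotor's +x side: 54 mm from the hub axis, 5 mm above the rotor's underside. The cup is 32 mm wide inside, 40 mm outside, 25 mm deep from floor to rim. Fingers best close across the arm (along the rotor's y), since the hub stands only 23 mm from a loaded vial.
- cup_b (a point): the same point of the like cup on the rotor's -x side
- vial_white: clear vial with a white cap, diameter 24 mm, 56 mm tall (cap from 44 mm up), 22 g, standing on the worktop. Origin: centre of its underside, z up. Either vial may go in either cup. Beyond the vials stands a wide cream analyser, up to 160 mm tall, its front 0.60 m ahead of the robot: stay short of it or cross well above.
- vial_black: the like vial with a black cap
- timer: bystander: white kitchen-type timer, 58x66x20 mm, lying on the worktop; origin under its centre
- beaker_s: bystander: small glass beaker, 55 mm wide, 56 mm tall; origin under its centre
- cylinder_50: bystander: measuring cylinder with a blue foot, 60 mm wide, 176 mm tall; origin under its centre

How it is judged:
By the outcome, as a careful person would: the job done as asked, in the order asked, and still so for the second after the job is handed in, with the robot touching nothing.
It also fails if it takes over 72 s, if anything falls off the work surface, if the arm or the gripper's body presses on something with over 40 N, if the wrist force passes 120 N, or if a joint passes its speed limit or range.

## Working session

There is one attempt and no reset: what is moved stays moved. The work goes in short steps, Python scripts to look and compute and a tool call to move; the robot and the scene stay as the last step left them, time stands still between calls to the robot, and variables do not carry over. Pictures are saved under pics/ and viewed, and the job is handed in when it is done.

Besides the shell and the picture viewer there is one more tool, called after "Call:" by a JSON object that holds its "op" and its "data", one argument or row to a line. servo_tool: Moves the arm, as the interface text tells. Its arguments: {"type":"object","properties":{"linear":{"type":"array"},"spin":{"type":"array"},"fingers":{"type":"array"},"squeeze":{"type":"number"}},"required":["linear","spin","fingers"]}

```bash
mkdir -p pics; ls
cat > h.py <<'E'
import numpy as np, cv2, pickle
from rig import env
from scipy.spatial.transform import Rotation as R
def snap(name,fn):
    s=env.sense(); c=env.capture(name)
    cv2.imwrite('pics/'+fn+'.png',c['frame'][:,:,::-1])
    if 'mount' in c:
        T=np.eye(4);T[:3,:3]=R.from_quat(s['orientation']).as_matrix();T[:3,3]=s['tool_pos']
        c['cam_to_world']=T@np.array(c['mount'])
    pickle.dump(c,open('pics/'+fn+'.pkl','wb')); return c,s
def load(fn): return pickle.load(open('pics/'+fn+'.pkl','rb'))
def ray(c,uv):
    p=cv2.undistortPoints(np.array([[uv]],float),np.array(c['mtx']),np.array(c['D'],float))[0,0]
    M=np.array(c['cam_to_world']); d=M[:3,:3]@np.array([p[0],-p[1],-1.]); return M[:3,3],d
def atz(c,uv,z):
    o,d=ray(c,uv); return o+d*(z-o[2])/d[2]
def proj(c,P):
    M=np.linalg.inv(np.array(c['cam_to_world'])); P=np.atleast_2d(P)@M[:3,:3].T+M[:3,3]
    P=P*[1,-1,-1]; return cv2.projectPoints(P.reshape(-1,1,3),np.zeros(3),np.zeros(3),np.array(c['mtx']),np.array(c['D'],float))[0][:,0]
E
python3 - <<'E'
from h import *
for n in ['scene','side','wrist']:
    c,s=snap(n,n+'0'); print(n,np.round(c['cam_to_world'],3).tolist(),np.round(c['mtx'],1).tolist(),c['D'])
print(s)
E
```

```text
pics
scene [[0.833, 0.324, -0.449, 20.491], [-0.553, 0.518, -0.652, -714.389], [0.021, 0.792, 0.611, 787.149], [0.0, 0.0, 0.0, 1.0]] [[377.4, 0.0, 252.9], [0.0, 377.4, 195.0], [0.0, 0.0, 1.0]] [-0.05771834  0.          0.          0.          0.        ]
side [[1.0, -0.01, -0.021, 526.97], [-0.016, 0.341, -0.94, -919.189], [0.017, 0.94, 0.341, 442.719], [0.0, 0.0, 0.0, 1.0]] [[357.9, 0.0, 252.0], [0.0, 357.9, 187.9], [0.0, 0.0, 1.0]] [-0.05071134  0.          0.          0.          0.        ]
wrist [[0.355, 0.897, 0.264, 298.016], [-0.935, 0.341, 0.099, -581.096], [-0.001, -0.282, 0.959, 371.965], [0.0, 0.0, 0.0, 1.0]] [[295.7, 0.0, 256.5], [0.0, 295.7, 188.8], [0.0, 0.0, 1.0]] [-0.01714308  0.          0.          0.          0.        ]
{'time_s': 0.1, 'q': array([-1.29056603e+00,  1.24433966e-01,  1.65155240e+00,  3.55053466e-06,
        1.36748149e+00, -8.25800432e-02]), 'dq': array([-1.22207987e-04, -1.61339619e-03, -2.64615390e-03, -2.03822090e-04,
       -4.30227087e-05, -7.87377327e-04]), 'effort': array([ 5.59535529e-04, -4.24931681e+01, -3.66652930e+01, -1.24445314e-04,
        3.89633817e-03, -3.54270405e-06]), 'tool_pos': array([ 230.51942634, -607.15942182,  230.17092383]), 'orientation': array([ 8.23073862e-01, -5.67933569e-01, -7.24060292e-04, -5.95680917e-04]), 'contact_force': array([ 0.34456354, -0.23397807, -0.2916502 ]), 'torque': array([ 0.00059694, -0.00541198, -0.02246711]), 'opening': 85.226484418151}
```

View pics/scene0.png

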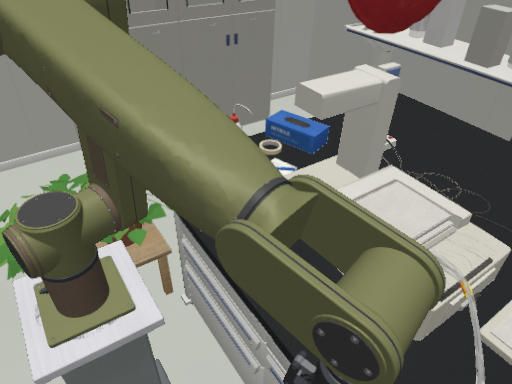

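View pics/side0.png

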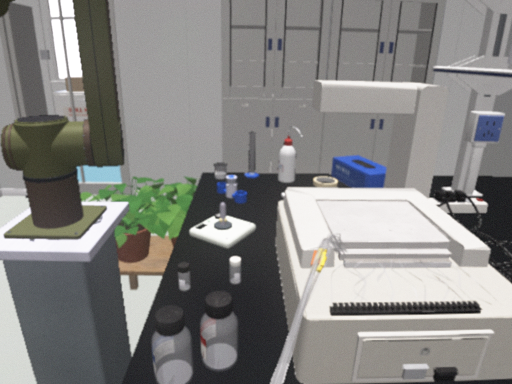

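View pics/wrist0.png

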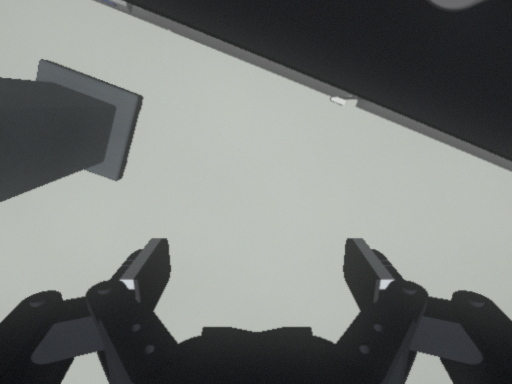

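The side view shows the drive at about (222,229), with the spindle at (223,212). The rotor is near (231,188), the vials are at (184,277) for black and (235,270) for white, and the beaker and cylinder are behind the rotor. I'll enlarge it and take coarse positions.

Run:
```python
from h import *
im=cv2.imread('pics/side0.png'); cv2.imwrite('pics/side0z.png',cv2.resize(im[140:310,150:300],None,fx=5,fy=3.5*1.0,interpolation=cv2.INTER_CUBIC) if 0 else cv2.resize(im[150:300,155:305],None,fx=4,fy=4,interpolation=cv2.INTER_CUBIC))
c=load('side0')
for n,uv,z in [('drive',(222,229),25),('spindletip',(223,204),91),('hubtop',(231.5,178),70),('black',(184,288),0),('white',(235,281),0)]:
    print(n,np.round(atz(c,uv,z)))
```

```text
drive [470. -83.  25.]
spindletip [472. -73.  91.]
hubtop [484. 201.  70.]
black [ 405. -303.    0.]
white [ 509. -277.    0.]
```

View pics/side0z.png

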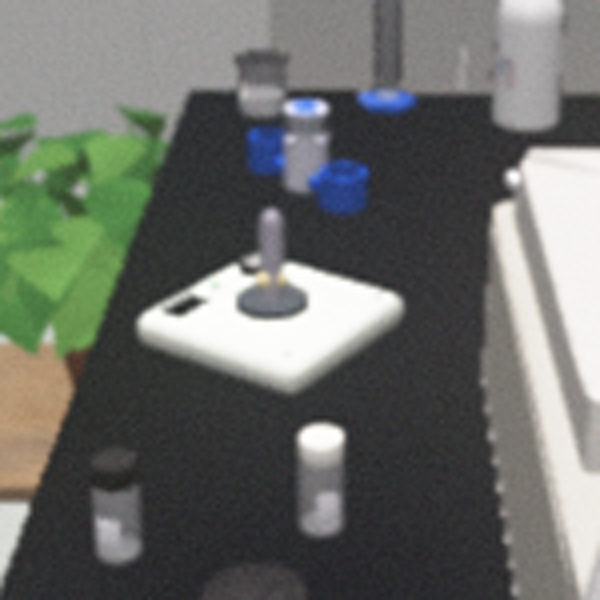

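Call:
{"op": "servo_tool", "data": {
  "linear": [
    [-0.034,-0.0347,0],
    [-0.034,-0.0347,0],
    [-0.034,-0.0347,0],
    [-0.034,-0.0347,0],
    [-0.034,-0.0347,0],
    [-0.034,-0.0347,0],
    [-0.034,-0.0347,0],
    [-0.034,-0.0347,0],
    [-0.034,-0.0347,0],
    [-0.034,-0.0347,0],
    [-0.034,-0.0347,0],
    [-0.034,-0.0347,0],
    [0,0,0],
    [0,0,0]
  ],
  "spin": [0,0,0,0,0,0,0,0,0,0,0,0,0,0],
  "fingers": [0.085,0.085,0.085,0.085,0.085,0.085,0.085,0.085,0.085,0.085,0.085,0.085,0.085,0.085]
}}

```text
time_s: 1.55
tool_pos: [475.2, -77.4, 231.0]
orientation: [0.824, -0.567, -0.0, 0.0]
contact_force: [0.3, -0.9, -0.0]
opening: 85.1
```

Run:
```python
from h import *
c,s=snap('wrist','w1'); print(s['tool_pos'],s['orientation'],s['q'],s['dq'],s['time_s'],np.round(c['mount'],3).tolist())
snap('scene','scene1');
```

```text
[475.16527377 -77.3655239  230.97673649] [ 8.23923593e-01 -5.66700739e-01 -2.84325445e-04  3.24719408e-04] [-2.72722125e-01 -2.60063644e-01  2.01494668e+00 -4.37632913e-04
  1.38745796e+00  9.32349922e-01] [-0.05022397 -0.00613392  0.00714523 -0.00260938  0.00061755 -0.00130919] 1.55 [[1.0, 0.0, -0.001, -0.676], [-0.0, -0.959, -0.282, -72.378], [-0.001, 0.282, -0.959, -141.784], [0.0, 0.0, 0.0, 1.0]]
```

View pics/w1.png

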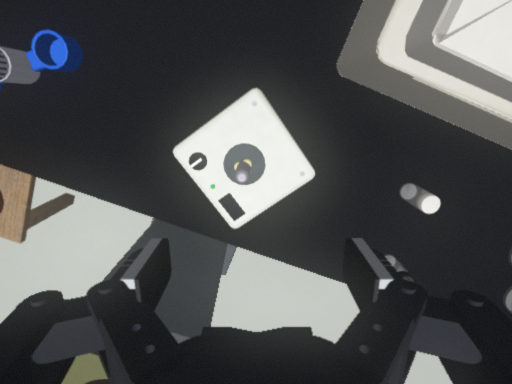

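View pics/scene1.png

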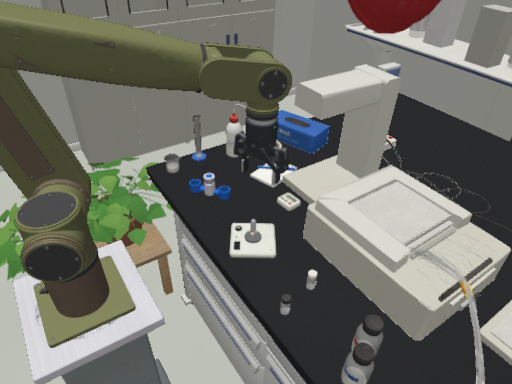

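The wrist view shows the drive at (244,160), its flange at (244,164), the white vial at (420,198), and the rotor partly in view at top left. In the scene view the timer is at (289,201) and the rotor at (209,186). I'll zoom in on the drive for exact features.

Run:
```python
from h import *
im=cv2.imread('pics/w1.png'); cv2.imwrite('pics/w1z.png',cv2.resize(im[80:235,165:325],None,fx=4.8,fy=3.8 if 0 else 4.8)[:600*2,:800] if 0 else cv2.resize(im[85:235,168:320],None,fx=4,fy=4,interpolation=cv2.INTER_CUBIC))
c=load('w1')
g=im.min(axis=2); m=(g>120).astype(np.uint8)
n,l,st,ce=cv2.connectedComponentsWithStats(m)
k=l[130,215+0]; 
k=max(range(1,n),key=lambda i: st[i,4] if 150<ce[i][0]<320 and 80<ce[i][1]<240 else 0)
cnt=cv2.findContours((l==k).astype(np.uint8),cv2.RETR_EXTERNAL,cv2.CHAIN_APPROX_NONE)[0][0]
W=np.array([atz(c,p,25)[:2] for p in cnt[:,0]],np.float32); print(cv2.minAreaRect(W))
for z in(31,): print('flange',atz(c,(244,164),z))
print('tip',atz(c,(242,172.5),91))
for P in [(472,-75,31),(472,-75,91)]: print(proj(c,P))
```

```text
((472.1163330078125, -62.47523498535156), (127.13087463378906, 127.04098510742188), 56.29194259643555)
flange [471.68470489 -62.50569837  31.        ]
tip [475.51348038 -61.55910093  91.        ]
[[254.02715787 167.47715217]]
[[253.57836782 180.50330095]]
```

View pics/w1z.png

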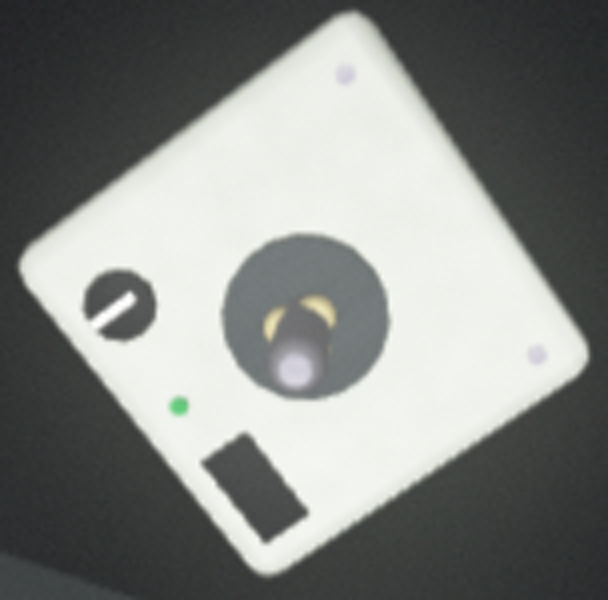

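Run:
```python
from h import *
w=load('w1'); s0=load('side0'); sc=load('scene1')
print('tip wrist',atz(w,(241.8,177.5),91))
P=[(472,-62.3,31),(472,-62.3,91)]
print('side proj',proj(s0,P),'scene',proj(sc,P))
print('hub scene',atz(sc,(209.5,176),70),'cups scene',atz(sc,(195,182),30),atz(sc,(224,189),30))
print('timer',atz(sc,(289,201),20),'beaker',atz(sc,(172,170),0),'cyl',atz(sc,(199,157),0))
print('vials',atz(sc,(312,272),56),atz(sc,(286,297),56))
print('cup wrist',atz(w,(52,46),30))
im=cv2.imread('pics/scene1.png'); cv2.imwrite('pics/sc1z.png',cv2.resize(im[140:325,150:340],None,fx=4,fy=3.2 if 0 else 3.2))
```

```text
tip wrist [470.71359846 -63.11388402  91.        ]
side proj [[223.3967384  223.41158597]
 [223.14323558 202.38508617]] scene [[252.58435007 234.6010641 ]
 [253.02691222 218.97976534]]
hub scene [482.79926537 213.98002029  70.        ] cups scene [449.37554245 260.28039257  30.        ] [513.38195946 173.02124687  30.        ]
timer [666.99781188  15.45941293  20.        ] beaker [428.40107852 412.75296248   0.        ] cyl [555.1342788  441.10896206   0.        ]
vials [ 508.41541624 -278.09964496   56.        ] [ 406.00998079 -303.59234703   56.        ]
cup wrist [518.68923763 173.84225475  30.        ]
```

View pics/sc1z.png

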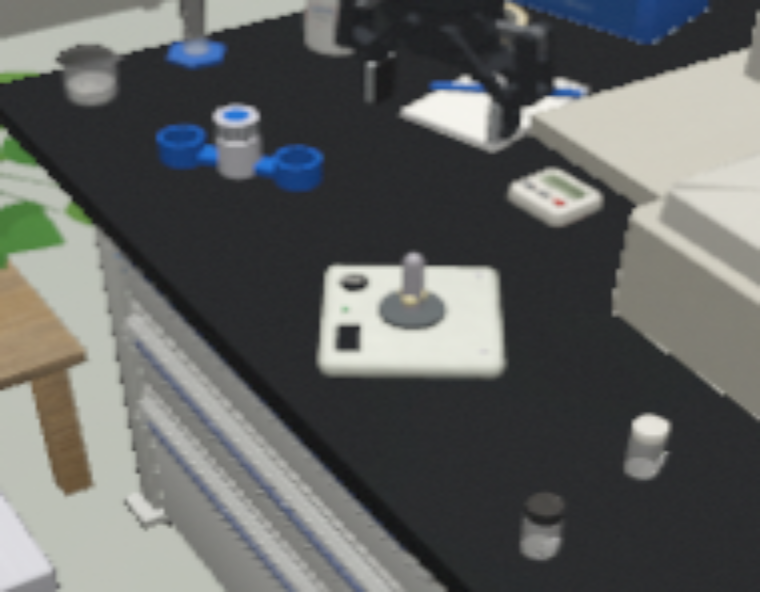

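Call:
{"op": "servo_tool", "data": {
  "linear": [
    [-0.045,-0.0187,0],
    [-0.045,-0.0187,0],
    [-0.045,-0.0187,0],
    [-0.045,-0.0187,0],
    [-0.045,-0.0187,0],
    [-0.045,-0.0187,0],
    [0,0,0],
    [0,0,0],
    [0,0,0],
    [0,0,0],
    [0,0,0],
    [0,0,0],
    [0,0,0],
    [0,0,0],
    [0,0,0],
    [0,0,0],
    [0,0,0],
    [0,0,0],
    [0,0,0],
    [0,0,0]
  ],
  "spin": [0,0,0,0,0,0,-8.1,-8.1,-8.1,-8.1,-8.1,-8.1,-8.1,-8.1,-8.1,-8.1,-8.1,-8.1,-8.1,0],
  "fingers": [0.085,0.085,0.085,0.085,0.085,0.085,0.085,0.085,0.085,0.085,0.085,0.085,0.085,0.085,0.085,0.085,0.085,0.085,0.085,0.085]
}}

```text
time_s: 3.65
tool_pos: [484.8, 212.0, 231.2]
orientation: [0.951, 0.308, -0.0, 0.0]
contact_force: [-0.5, 0.7, 0.2]
opening: 84.7
```

Run:
```python
from h import *
c,s=snap('wrist','w2'); print(s['tool_pos'],s['orientation'],s['q'],s['time_s'])
im=cv2.imread('pics/w2.png'); hsv=cv2.cvtColor(im,cv2.COLOR_BGR2HSV)
m=((hsv[...,0]>100)&(hsv[...,0]<125)&(hsv[...,1]>170)&(hsv[...,2]>70)).astype(np.uint8)
n,l,st,ce=cv2.connectedComponentsWithStats(m)
for i in range(1,n):
    if st[i,4]>40: print(st[i],ce[i])
cv2.imwrite('pics/w2z.png',cv2.resize(im,(768,576),interpolation=cv2.INTER_CUBIC))
```

```text
[484.75416722 212.01758103 231.22353495] [ 9.51342271e-01  3.08136114e-01 -8.55024418e-05  1.04772934e-04] [ 3.10932558e-01 -1.46051188e-01  1.91803091e+00 -2.14252744e-04
  1.36978346e+00 -3.15491036e-01] 3.65
[240  92  36  50 428] [257.79906542 113.18457944]
[243 186  32  31 753] [258.67330677 201.07304117]
```

View pics/w2z.png

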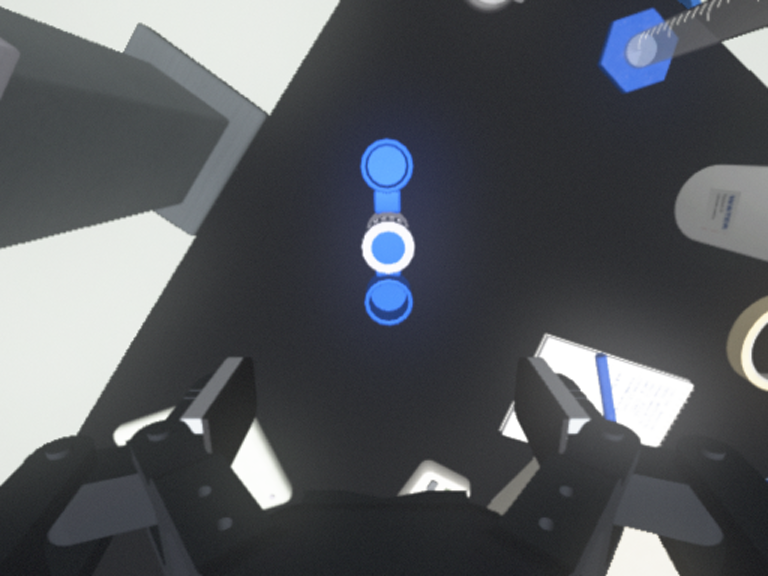

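The wrist view shows the rotor upright. Its far cup rim is at (257.5,110), the hub disc at (258.7,164.7) and the near cup rim at (259,201). Next come its position and yaw.

Run:
```python
from h import *
c=load('w2')
im=cv2.imread('pics/w2.png'); hsv=cv2.cvtColor(im,cv2.COLOR_BGR2HSV)
m=((hsv[...,0]>95)&(hsv[...,0]<128)&(hsv[...,1]>130)&(hsv[...,2]>60)).astype(np.uint8)
cs,_=cv2.findContours(m,cv2.RETR_EXTERNAL,cv2.CHAIN_APPROX_NONE)
for k in cs:
    if len(k)>30: print(len(k),cv2.boundingRect(k))
h=atz(c,(258.7,164.7),70); a=atz(c,(257.5,110),30); b=atz(c,(259,201.5),30)
print(h,a,b,(a+b)/2,np.linalg.norm(a-b)); d=(b-a); ang=np.degrees(np.arctan2(d[1],d[0])); print(ang,ang+90)
s=R.from_quat([0.9513,0.3081,0,0]).as_matrix(); print('yaw',np.degrees(np.arctan2(s[1,0],s[0,0])), 'hub rel tool', s.T@(h-[484.75,212.02,231.2]))
q=np.array(proj(c,[h+[0,0,0]])); print(q)
```

```text
50 (402, 257, 7, 23)
103 (242, 181, 34, 37)
58 (248, 155, 22, 21)
131 (240, 92, 36, 50)
193 (398, 5, 50, 57)
[481.91444571 221.07200637  70.        ] [449.16820181 264.27112745  30.        ] [514.33199684 177.57358608  30.        ] [481.75009933 220.92235676  30.        ] 108.45636848114205
-53.07066445784216 36.92933554215784
yaw 35.89143562804846 hub rel tool [  3.00958466  -8.9956427  161.2       ]
[[258.7 164.7]]
```

Call:
{"op": "servo_tool", "data": {
  "linear": [
    [0.003,-0.009,0],
    [0,0,0.04],
    [0,0,0.04],
    [0,0,0.04],
    [0,0,0.04],
    [0,0,0.038],
    [0,0,0],
    [0,0,0],
    [0,0,0],
    [0,0,0],
    [0,0,0],
    [0,0,0],
    [0,0,0],
    [0,0,0],
    [0,0,0]
  ],
  "spin": [-1,0,0,0,0,0,0,0,0,0,0,0,0,0,0],
  "fingers": [0.085,0.085,0.085,0.085,0.085,0.085,0.085,0.03,0.03,0.03,0.03,0.03,0.03,0.03,0.03],
  "squeeze": 50
}}

```text
time_s: 5.2
tool_pos: [482.4, 223.0, 36.0]
orientation: [0.948, 0.318, 0.001, 0.0]
contact_force: [-4.1, -2.3, 6.5]
opening: 35.8
```

Run:
```python
from h import *
c,s=snap('wrist','w3'); print(s['tool_pos'],s['orientation'],s['q'],s['time_s'],s['opening'],s['contact_force'])
```

```text
[482.43185736 222.96639966  35.98856461] [9.48077627e-01 3.18037114e-01 1.07073744e-03 2.46103012e-04] [ 3.32170554e-01  7.13430344e-02  2.06220774e+00 -6.04295139e-04
  1.00590475e+00 -3.14823668e-01] 5.2 35.82384094786889 [-4.12088183 -2.25430739  6.51088419]
```

View pics/w3.png

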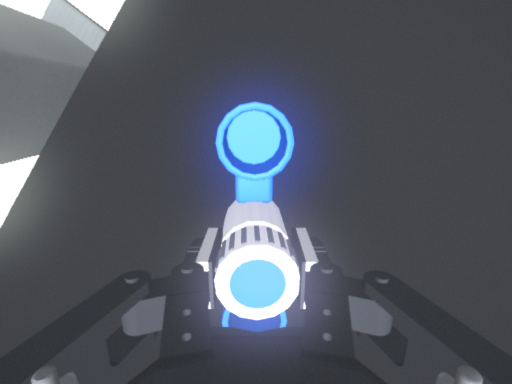

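```bash
cat >> h.py <<'E'
def totool(P,s): 
    return R.from_quat(s['orientation']).as_matrix().T@(np.array(P)-s['tool_pos'])
E
python3 - <<'E'
from h import *
c=load('w3'); s=env.sense()
h=atz(c,(257.7,284),70); print(h,totool(h,s)); cu=atz(c,(254.8,141.5),30); print(cu)
d=h-cu; print(np.degrees(np.arctan2(d[1],d[0])), np.hypot(*d[:2]))
print(proj(c,[(482.4,223,70)]))
print('to spindle', totool([471.5,-62.7,36],s))
E
```

```text
[484.21707579 222.66435816  70.        ] [  1.29272923   1.36119906 -33.98434765]
[450.34244301 265.32532242  30.        ]
-51.54891976444487 54.47429318248766
[[254.73025259 281.19215899]]
to spindle [-1.81008354e+02  2.21286163e+02 -7.46721345e-02]
```

Call:
{"op": "servo_tool", "data": {
  "linear": [
    [0,0,-0.03],
    [0,0,-0.045],
    [0,0,-0.045],
    [-0.0181,0.022,0],
    [-0.0302,0.0367,0],
    [-0.0302,0.0367,0],
    [-0.0302,0.0367,0],
    [-0.0302,0.0367,0],
    [-0.0241,0.0293,0],
    [-0.0181,0.022,0],
    [0,0,0],
    [0,0,0],
    [0,0,0]
  ],
  "spin": [0,0,0,0,0,0,0,0,0,0,0,0,0],
  "fingers": [0.03,0.03,0.03,0.03,0.03,0.03,0.03,0.03,0.03,0.03,0.03,0.03,0.03]
}}

```text
time_s: 6.55
tool_pos: [469.5, -61.2, 153.5]
orientation: [0.948, 0.318, 0.0, -0.0]
contact_force: [-0.4, 0.2, -3.4]
opening: 35.7
```

Run:
```python
from h import *
s=env.sense();print(s['tool_pos'],s['orientation'],s['time_s'],s['opening'],s['contact_force'])
c,_=snap('side','s4'); d,_=snap('scene','sc4')
a=cv2.imread('pics/s4.png')[130:270,160:300]; b=cv2.imread('pics/sc4.png')[130:270,190:330]
cv2.imwrite('pics/c4.png',cv2.resize(np.hstack([a,b]),None,fx=2.8,fy=2.8,interpolation=cv2.INTER_CUBIC))
```

```text
[469.53595427 -61.22682409 153.46190896] [ 9.47989035e-01  3.18302897e-01  1.89663716e-04 -1.39670812e-04] 6.55 35.67339874122226 [-0.38707403  0.20551814 -3.36479603]
```

View pics/c4.png

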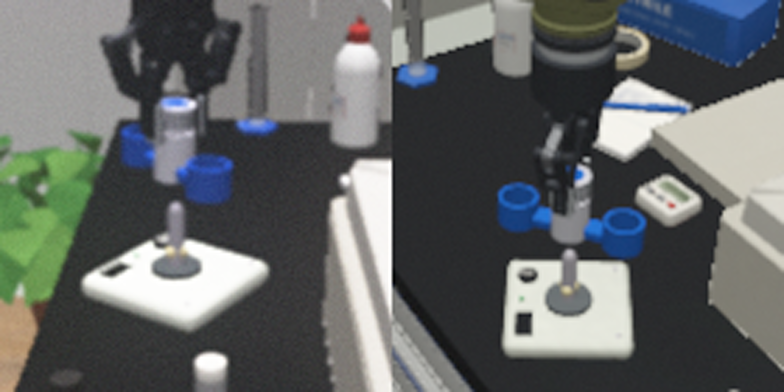

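The rotor hangs over the spindle in both views. In crop pixels the hub is at column 175 against the spindle's 176 in the side view, and both are at 570 in the scene view. I'll refine that with intensity profiles.

Run:
```python
from h import *
for f,rows_h,rows_s,x0,x1 in [('s4',range(180,192),range(206,216),205,240),('sc4',range(200,212),range(222,231),240,268)]:
    im=cv2.imread('pics/'+f+'.png').astype(int)
    for nm,rows in (('hub',rows_h),('sp',rows_s)):
        for r in list(rows)[::3]: print(f,nm,r,x0,' '.join(str(v) for v in im[r,x0:x1,2]))
```

```text
s4 hub 180 205 44 40 44 42 46 43 49 69 79 91 109 112 106 114 136 150 155 161 153 153 149 142 137 125 98 59 46 48 43 47 43 46 41 46 45
s4 hub 183 205 38 45 41 41 39 41 41 40 49 72 115 143 149 148 151 152 155 152 150 146 147 142 139 122 97 61 51 46 44 46 44 44 46 47 46
s4 hub 186 205 43 44 42 42 44 41 41 42 49 74 119 140 148 148 155 152 154 154 153 149 146 138 121 93 72 54 35 47 45 46 41 46 44 45 50
s4 hub 189 205 44 47 43 44 41 48 42 42 48 75 115 141 150 150 151 155 155 150 135 128 120 90 58 51 46 48 41 46 45 38 46 46 46 45 44
s4 sp 206 205 51 50 52 48 50 51 50 50 51 53 51 52 49 53 84 115 134 145 141 131 103 69 52 55 48 51 52 52 48 52 49 54 51 50 45
s4 sp 209 205 49 53 47 48 52 50 48 52 51 52 52 52 48 58 82 111 134 136 135 125 105 65 53 48 56 46 43 48 55 48 45 52 49 53 49
s4 sp 212 205 50 51 53 53 52 52 51 53 51 53 52 53 59 67 93 108 129 136 134 123 102 72 52 53 51 51 50 54 52 54 53 53 53 55 47
s4 sp 215 205 48 54 48 52 53 51 56 67 99 99 106 152 189 210 197 156 133 139 136 126 125 138 140 126 100 75 57 50 49 50 54 57 55 55 58
sc4 hub 200 240 29 35 41 43 40 42 79 67 37 40 38 34 46 99 104 86 105 96 102 106 89 59 41 40 42 41 40 42
sc4 hub 203 240 28 25 35 41 42 40 65 56 31 40 38 36 68 104 105 133 149 177 166 133 92 46 43 42 41 43 42 42
sc4 hub 206 240 26 34 39 40 38 39 69 94 95 83 65 49 89 111 119 130 135 133 129 125 88 44 42 40 41 42 38 38
sc4 hub 209 240 23 24 27 31 30 34 63 114 132 133 136 136 136 137 136 134 134 132 128 117 77 38 37 39 40 37 35 24
sc4 sp 222 240 69 68 68 67 66 67 65 65 67 66 87 125 146 150 143 120 76 43 42 42 41 41 44 41 43 41 42 44
sc4 sp 225 240 199 220 230 229 229 229 229 229 229 229 186 119 122 121 122 136 206 227 228 227 226 225 225 226 226 227 227 227
sc4 sp 228 240 77 81 202 227 228 229 229 229 229 228 185 120 122 122 119 135 206 227 227 226 225 225 225 225 225 226 226 226
```

Call:
{"op": "servo_tool", "data": {
  "linear": [
    [0,0.0016,0],
    [0,0,0.02],
    [0,0,0.01],
    [0,0,0.01],
    [0,0,0.005],
    [0,0,0]
  ],
  "spin": [0,0,0,0,0,0],
  "fingers": [0.03,0.03,0.03,0.03,0.03,0.03]
}}

```text
time_s: 7.25
tool_pos: [470.6, -62.2, 107.4]
orientation: [0.948, 0.318, 0.0, -0.001]
contact_force: [3.5, 5.1, -7.4]
opening: 35.6
```

Run:
```python
from h import *
s=env.sense();print(s['tool_pos'],s['orientation'],s['time_s'],s['opening'],s['contact_force'],s['torque'])
c,_=snap('side','s5'); d,_=snap('scene','sc5')
a=cv2.imread('pics/s5.png')[130:270,160:300]; b=cv2.imread('pics/sc5.png')[130:270,190:330]
cv2.imwrite('pics/c5.png',cv2.resize(np.hstack([a,b]),None,fx=2.8,fy=2.8,interpolation=cv2.INTER_CUBIC))
```

```text
[470.5573321  -62.19619889 107.3680038 ] [ 9.48117569e-01  3.17917678e-01  3.29641621e-04 -1.14719260e-03] 7.25 35.60083154966561 [ 3.46623334  5.1429958  -7.44298548] [ 1.00441873 -0.63376625  0.0276665 ]
```

View pics/c5.png

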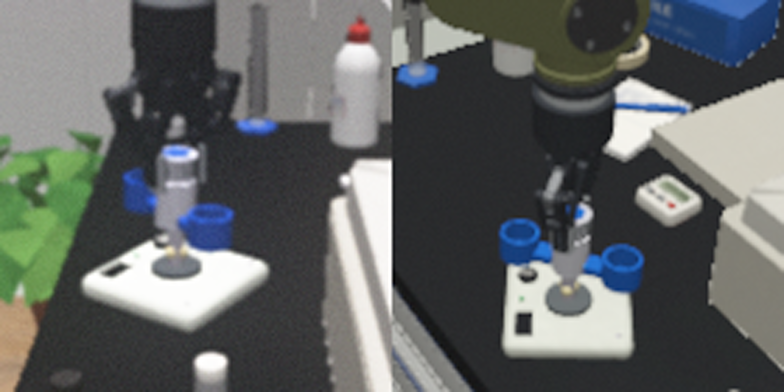

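The hub is over the spindle tip in both views, with a small side load of about 6 N. I'll ease it sideways and keep lowering.

Call:
{"op": "servo_tool", "data": {
  "linear": [
    [0.0006,-0.0002,0],
    [0,0,0.004],
    [0,0,0.004],
    [0,0,0.004],
    [0,0,0]
  ],
  "spin": [0,0,0,0,0],
  "fingers": [0.03,0.03,0.03,0.03,0.03]
}}

```text
time_s: 7.85
tool_pos: [471.0, -62.4, 95.8]
orientation: [0.948, 0.318, 0.0, -0.0]
contact_force: [1.6, 5.4, -2.6]
opening: 35.9
```

Run:
```python
from h import *
s=env.sense();print(s['tool_pos'],s['orientation'],s['time_s'],s['opening'],s['contact_force'],s['torque'], R.from_quat(s['orientation']).as_matrix().T@s['contact_force'])
```

```text
[470.95633876 -62.41901632  95.82260382] [ 9.48124546e-01  3.17898822e-01  2.17967592e-04 -3.69991680e-04] 7.85 35.893192925639234 [ 1.56578157  5.35816876 -2.59765615] [ 1.03076496 -0.32186842 -0.00272382] [ 4.4776075  -3.32983792  2.60243585]
```

Call:
{"op": "servo_tool", "data": {
  "linear": [
    [0.0006,-0.0004,0],
    [0,0,0.003],
    [0,0,0.003],
    [0,0,0.003],
    [0,0,0]
  ],
  "spin": [0,0,0,0,0],
  "fingers": [0.03,0.03,0.03,0.03,0.03]
}}

```text
time_s: 8.35
tool_pos: [470.8, -62.1, 86.5]
orientation: [0.948, 0.318, -0.0, -0.0]
contact_force: [-0.6, 2.2, -3.9]
opening: 35.8
```

Run:
```python
from h import *
s=env.sense();print(s['tool_pos'],s['orientation'],s['time_s'],s['opening'],s['contact_force'],s['torque'], R.from_quat(s['orientation']).as_matrix().T@s['contact_force'])
```

```text
[470.8062391  -62.09385133  86.54969283] [ 9.48084100e-01  3.18019488e-01 -3.65162363e-04 -1.02510679e-04] 8.35 35.80381713561796 [-0.55325782  2.22664871 -3.93339564] [ 0.56078777 -0.02819912  0.00882137] [ 0.90382879 -2.10820472  3.93372932]
```

Call:
{"op": "servo_tool", "data": {
  "linear": [
    [0,-0.0002,0.0015],
    [0,0,0.001],
    [0,0,0]
  ],
  "spin": [0,0,0],
  "fingers": [0.03,0.03,0.03]
}}

```text
time_s: 8.65
tool_pos: [470.9, -62.0, 84.6]
orientation: [0.948, 0.318, -0.0, 0.0]
contact_force: [-1.1, 2.7, -1.8]
opening: 35.9
```

Run:
```python
from h import *
s=env.sense();print(s['tool_pos'],s['time_s'],s['contact_force'],s['torque'])
```

```text
[470.86065904 -62.00251053  84.59518492] 8.65 [-1.11221279  2.72343728 -1.80865737] [ 0.45307033  0.17486573 -0.01589891]
```

Call:
{"op": "servo_tool", "data": {
  "linear": [
    [0,0,0.0006],
    [0,0,0],
    [0,0,0],
    [0,0,0],
    [0,0,0],
    [0,0,0]
  ],
  "spin": [0,0,0,0,0,0],
  "fingers": [0.03,0.06,0.06,0.06,0.06,0.06]
}}

```text
time_s: 9.25
tool_pos: [471.3, -62.0, 84.5]
orientation: [0.948, 0.318, 0.0, 0.0]
contact_force: [-0.9, 0.2, 0.6]
opening: 59.8
```

Run:
```python
from h import *
s=env.sense();print(s['tool_pos'],s['time_s'],s['contact_force'],s['torque'],s['opening'])
c,_=snap('side','s6'); d,_=snap('scene','sc6')
a=cv2.imread('pics/s6.png')[130:270,160:300]; b=cv2.imread('pics/sc6.png')[130:270,190:330]
cv2.imwrite('pics/c6.png',cv2.resize(np.hstack([a,b]),None,fx=2.8,fy=2.8,interpolation=cv2.INTER_CUBIC))
```

```text
[471.28007499 -62.04292387  84.47303742] 9.25 [-0.93019848  0.15407875  0.6377673 ] [0.03318554 0.03748823 0.0390152 ] 59.79782222605702
```

View pics/c6.png

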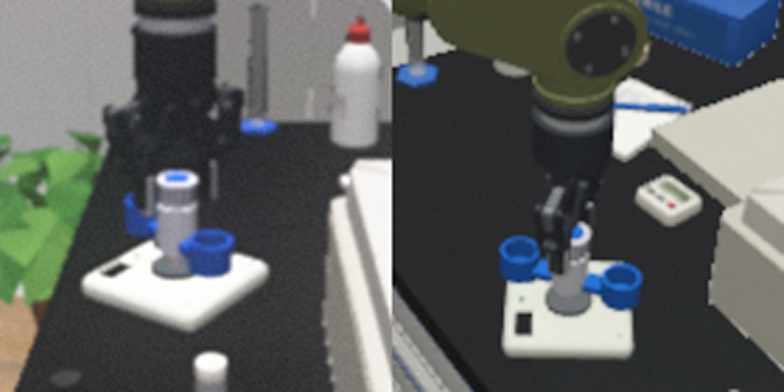

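The rotor is released and resting upright on the balls. Next I raise, close the fingers and check the view from above.

Call:
{"op": "servo_tool", "data": {
  "linear": [
    [0,0,-0.025],
    [0,0,-0.04],
    [0,0,0],
    [0,0,0],
    [0,0,0],
    [0,0,0],
    [0,0,0],
    [0,0,0]
  ],
  "spin": [0,0,0,0,0,0,0,0],
  "fingers": [0.06,0.06,0,0,0,0,0,0]
}}

```text
time_s: 10.15
tool_pos: [470.6, -61.8, 148.4]
orientation: [0.948, 0.318, -0.001, -0.0]
contact_force: [0.3, -0.3, -0.1]
opening: 0.0
```

Run:
```python
from h import *
c,s=snap('wrist','w7');print(s['tool_pos'],s['time_s'],s['contact_force'],s['torque'],s['opening'])
d,_=snap('side','s7')
a=cv2.imread('pics/s7.png')[130:270,160:300]; b=cv2.imread('pics/w7.png')[100:384,100:384]
cv2.imwrite('pics/c7.png',np.hstack([cv2.resize(a,(390,390),interpolation=cv2.INTER_CUBIC),cv2.resize(b,(390,390))]))
```

```text
[470.6138046  -61.78204832 148.37903098] 10.15 [ 0.32205388 -0.33239135 -0.11303646] [-0.01230148 -0.00083996 -0.00822232] 0.023080489338987112
```

View pics/c7.png

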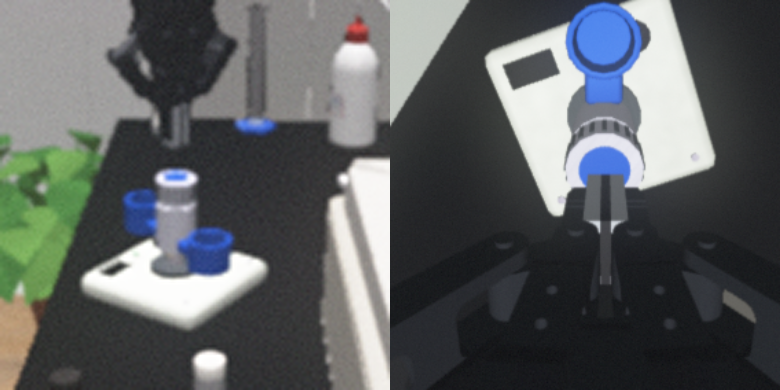

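Run:
```python
from h import *
c=load('w7'); s=env.sense()
print(atz(c,(256.6,219),118),totool(atz(c,(256.6,219),118),s))
```

```text
[470.23006392 -59.91186276 118.        ] [ 0.68229792 -1.88939493 30.79509105]
```

Call:
{"op": "servo_tool", "data": {
  "linear": [
    [0,-0.0005,0.02],
    [0,0,0.008],
    [0,0,0.003],
    [0,0,0.003],
    [0,0,0.003],
    [0,0,0]
  ],
  "spin": [0,0,0,0,0,0],
  "fingers": [0,0,0,0,0,0]
}}

```text
time_s: 10.85
tool_pos: [471.4, -61.4, 114.4]
orientation: [0.948, 0.318, 0.0, -0.0]
contact_force: [-4.2, 2.0, 8.3]
opening: 0.1
```

Call:
{"op": "servo_tool", "data": {
  "linear": [
    [0,0,0.002],
    [0,0,0.002],
    [0,0,0]
  ],
  "spin": [0,0,0],
  "fingers": [0,0,0]
}}

```text
time_s: 11.15
tool_pos: [471.5, -61.5, 109.5]
orientation: [0.948, 0.318, 0.001, 0.0]
contact_force: [0.2, -0.4, 0.1]
opening: 0.1
```

Call:
{"op": "servo_tool", "data": {
  "linear": [
    [0,0,0.004],
    [0,0,0.004],
    [0,0,0.002],
    [0,0,0]
  ],
  "spin": [0,0,0,0],
  "fingers": [0,0,0,0]
}}

```text
time_s: 11.55
tool_pos: [472.5, -61.9, 101.2]
orientation: [0.948, 0.318, 0.001, 0.001]
contact_force: [-2.5, 1.0, 15.7]
opening: -0.2
```

Call:
{"op": "servo_tool", "data": {
  "linear": [
    [0,0,0.002],
    [0,0,0],
    [0,0,-0.02],
    [0,0,-0.05],
    [0,0,-0.03],
    [0,0,0]
  ],
  "spin": [0,0,0,0,0,0],
  "fingers": [0,0,0,0,0.05,0.05]
}}

```text
time_s: 12.15
tool_pos: [473.7, -62.3, 201.6]
orientation: [0.948, 0.318, 0.004, 0.003]
contact_force: [-0.2, 0.3, 0.3]
opening: 28.4
```

Run:
```python
from h import *
c,s=snap('wrist','w8');print(s['tool_pos'],s['time_s'],s['contact_force'],s['opening'],s['orientation'],s['q'])
d,_=snap('side','s8')
a=cv2.imread('pics/s8.png')[130:270,160:300]; b=cv2.imread('pics/w8.png')[:300,100:400]
cv2.imwrite('pics/c8.png',np.hstack([cv2.resize(a,(390,390),interpolation=cv2.INTER_CUBIC),cv2.resize(b,(390,390))]))
```

```text
[473.74660208 -62.26543883 201.61777426] 12.15 [-0.23142244  0.3150764   0.25786219] 28.412921027073057 [0.94807792 0.31799961 0.0041659  0.00267451] [-2.43072232e-01 -2.55548456e-01  2.06102642e+00 -4.11811292e-05
  1.32621368e+00 -8.90308325e-01]
```

View pics/c8.png

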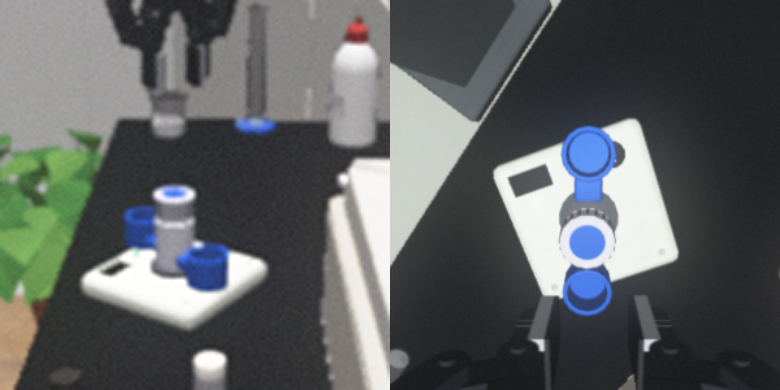

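The rotor sits home: underside on the flange, cap top reached at z = 101.2. In the wrist crop the cups are at (588,153) and (587,290). Next I compute the cup positions and the moves to the vials.

Run:
```python
from h import *
c=load('w8'); s=env.sense()
a=atz(c,(252.3,117.7),61);b=atz(c,(251.5,223),61);h=atz(c,(251.9,186.2),101)
print(a,b,h,(a+b)/2,np.hypot(*(a-b)[:2])); d=b-a; print(np.degrees(np.arctan2(d[1],d[0]))+90)
print('proj check',proj(c,[(471.2,-62,101)]))
for n,P in [('white',(508.5,-278,210)),('black',(406,-303.6,210))]: print(n,totool(P,s))
```

```text
[437.67319046 -18.33250777  61.        ] [ 500.55669423 -103.57743872   61.        ] [470.38594102 -62.01747316 101.        ] [469.11494234 -60.95497324  61.        ] 105.9293788214647
36.41546401729988
proj check [[252.67637463 186.73547729]]
white [-100.51912186  195.31006317  -13.62840228]
black [-197.72581287  153.92815133  -13.70960249]
```

Call:
{"op": "servo_tool", "data": {
  "linear": [
    [-0.02,0.039,0],
    [-0.02,0.039,0],
    [-0.02,0.039,0],
    [-0.02,0.039,0],
    [-0.02,0.039,0],
    [0,0,0],
    [0,0,0]
  ],
  "spin": [0,0,0,0,0,0,0],
  "fingers": [0.06,0.06,0.06,0.06,0.06,0.06,0.06]
}}

```text
time_s: 12.95
tool_pos: [507.3, -277.3, 193.2]
orientation: [0.948, 0.317, -0.001, -0.002]
contact_force: [-0.8, 0.1, -0.5]
opening: 59.9
```

Run:
```python
from h import *
c,s=snap('wrist','w9');print(s['tool_pos'],s['time_s'],s['contact_force'],s['opening'],s['orientation'],s['q'])
```

```text
[ 507.34001179 -277.33857243  193.18797901] 12.95 [-0.7783249   0.1456787  -0.51487475] 59.8652226676489 [ 0.94836576  0.31716812 -0.00143037 -0.00217359] [-5.93285769e-01 -3.44526733e-03  1.84858626e+00  3.92342199e-04
  1.30164194e+00 -1.23887723e+00]
```

View pics/w9.png

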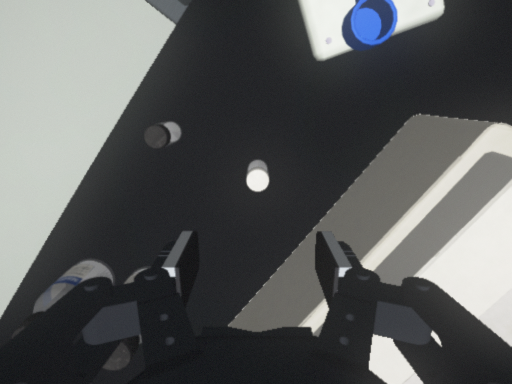

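White cap top is at (258,180) and the black cap at (156,136). The big bottles are at lower left; I'll check their clearance too.

Run:
```python
from h import *
c=load('w9'); s=env.sense(); sd=load('s8')
w=atz(c,(258,180),56); b=atz(c,(156.5,135.5),56)
print(w,totool(w,s),b,totool(b,s))
s0=load('side0')
for uv in [(174,382),(219,364)]: print('bottle base',atz(s0,uv,0))
cup=totool([503.3,-105.3,61],s); print(cup)
```

```text
[ 509.26031647 -276.4950248    56.        ] [  1.58923823   1.62562083 137.68808449] [ 407.33256499 -299.40423966   56.        ] [-93.55458684 -41.52141685 137.97849483]
bottle base [ 426.85442488 -532.45495655    0.        ]
bottle base [ 490.15688242 -498.46809543    0.        ]
[ 100.00214258 -138.59875124  133.18390576]
```

Call:
{"op": "servo_tool", "data": {
  "linear": [
    [0.0016,0.0016,0.02],
    [0,0,0.04],
    [0,0,0.04],
    [0,0,0.04],
    [0,0,0.023],
    [0,0,0],
    [0,0,0],
    [0,0,0],
    [0,0,0],
    [0,0,0],
    [0,0,0],
    [0,0,0]
  ],
  "spin": [0,0,0,0,0,0,0,0,0,0,0,0],
  "fingers": [0.06,0.06,0.06,0.06,0.06,0.06,0.015,0.015,0.015,0.015,0.015,0.015],
  "squeeze": 25
}}

```text
time_s: 14.2
tool_pos: [512.4, -278.5, 35.5]
orientation: [0.948, 0.318, 0.001, 0.001]
contact_force: [-0.2, 1.0, 6.6]
opening: 22.8
```

Run:
```python
from h import *
c,s=snap('wrist','w10');print(s['tool_pos'],s['time_s'],s['contact_force'],s['opening'],s['orientation'],s['dq'])
```

```text
[ 512.3551018  -278.52492943   35.53180136] 14.2 [-0.15039523  0.96819022  6.61597099] 22.819416648269442 [0.94812711 0.31788529 0.00138459 0.00141885] [ 0.00114096  0.00183755  0.00174686  0.00106777 -0.0005944   0.00242576]
```

View pics/w10.png

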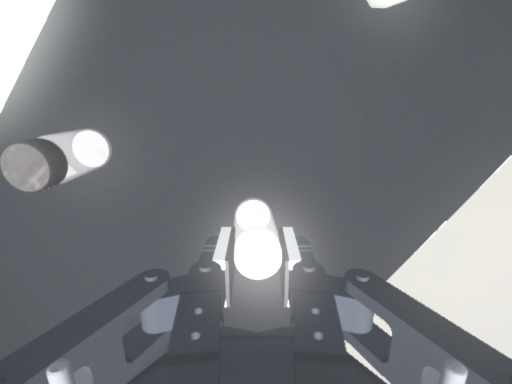

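Run:
```python
from h import *
c=load('w10'); s=env.sense()
w=atz(c,(258,254),56); b=atz(c,(34,165),56)
print(w,totool(w,s),b)
print('cup rel vial', totool([503.3,-105.3,0],s)-totool([w[0],w[1],0],s), totool([503.3,-105.3,35.5],s))
```

```text
[ 510.27885797 -273.37452954   56.        ] [  1.4978432   -5.26217669 -20.51045321] [ 409.91751876 -297.01932307   56.        ]
cup rel vial [  95.75433979 -138.30674061   -0.32225896] [  97.21776019 -143.64051462   -0.3328661 ]
```

Call:
{"op": "servo_tool", "data": {
  "linear": [
    [0,0,-0.02],
    [0,0,-0.035],
    [0,0,-0.03],
    [0.0162,-0.0231,0],
    [0.0243,-0.0346,0],
    [0.0243,-0.0346,0],
    [0.0202,-0.0288,0],
    [0.012,-0.0173,0],
    [0,0,0],
    [0,0,0]
  ],
  "spin": [0,0,0,0,0,0,0,0,0,0],
  "fingers": [0.015,0.015,0.015,0.015,0.015,0.015,0.015,0.015,0.015,0.015]
}}

```text
time_s: 15.25
tool_pos: [504.8, -108.9, 118.5]
orientation: [0.948, 0.318, 0.0, 0.0]
contact_force: [-0.8, -0.1, -0.2]
opening: 22.7
```

Run:
```python
from h import *
c,s=snap('wrist','w11');print(s['tool_pos'],s['time_s'],s['contact_force'],s['opening'],s['orientation'])
d,_=snap('side','s11'); e,_=snap('scene','sc11')
a=cv2.imread('pics/s11.png')[130:270,160:300]; b=cv2.imread('pics/sc11.png')[130:270,190:330]
cv2.imwrite('pics/c11.png',cv2.resize(np.hstack([a,b]),None,fx=2.8,fy=2.8,interpolation=cv2.INTER_CUBIC))
```

```text
[ 504.79516836 -108.88034188  118.46821137] 15.25 [-0.77061719 -0.08324673 -0.15505942] 22.699969961436416 [9.47933318e-01 3.18468603e-01 9.49191228e-05 4.06940299e-04]
```

View pics/c11.png

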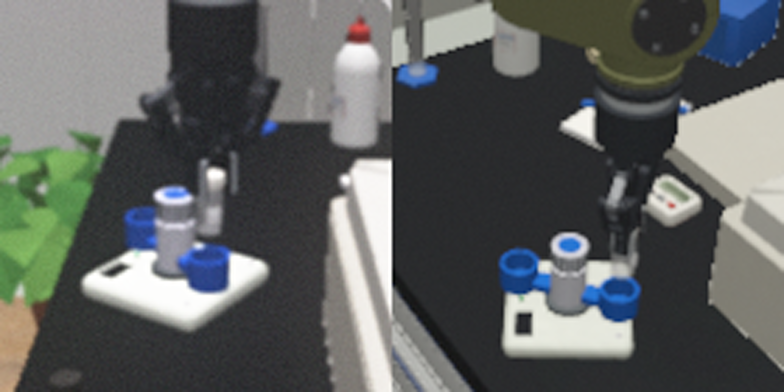

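View pics/w11.png

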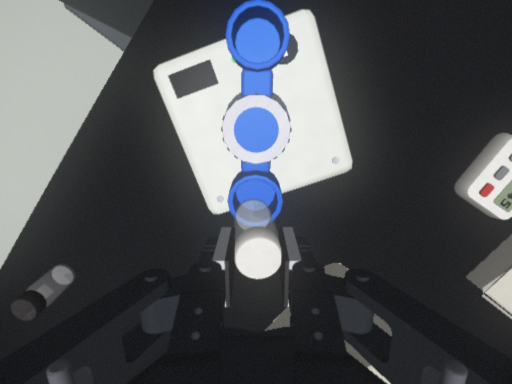

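Run:
```python
from h import *
c=load('w11'); s=env.sense()
for n,uv,z in [('cup',(254.7,199.5),61),('hub',(256.7,129),101),('farcup',(258,36),61),('cap',(258,253),139),('bottom',(254,215),83)]:
    p=atz(c,uv,z); print(n,p,totool(p,s))
sd=load('s11');sc=load('sc11')
P=[(503.3,-105.3,61)]; print(proj(sd,P),proj(sc,P),proj(c,P))
im=cv2.imread('pics/w11.png')[160:300,190:320]; 
a=cv2.imread('pics/s11.png')[180:240,205:265]; b=cv2.imread('pics/sc11.png')[190:250,245:305]
cv2.imwrite('pics/c11b.png',np.hstack([cv2.resize(x,(260,260),interpolation=cv2.INTER_CUBIC) for x in (im,a,b)]))
```

```text
cup [ 501.11185659 -104.85020946   61.        ] [-9.00981310e-04 -6.25288283e+00  5.73638554e+01]
hub [470.3277036  -61.90919683 101.        ] [  1.26696286 -59.05763892  17.34329943]
farcup [439.20467692 -19.51083322  61.        ] [   1.93981396 -111.66417243   57.32284332]
cap [ 502.45260754 -103.32722308  139.        ] [  1.98432454  -6.63156042 -20.6363535 ]
bottom [ 502.72992094 -107.51449288   83.        ] [-0.31337216 -3.14283756 35.36507089]
[[234.7765585 220.1346907]] [[270.5818886  231.66422561]] [[256.77304193 201.7394301 ]]
```

View pics/c11b.png

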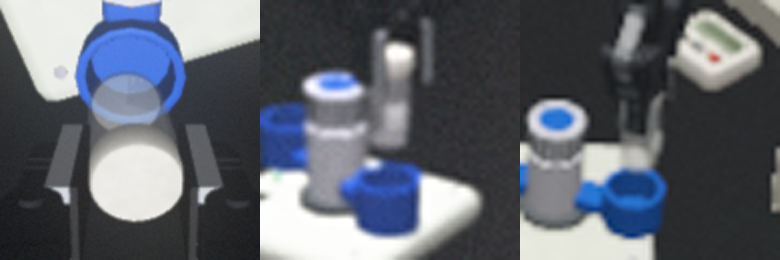

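Run:
```python
from h import *
c=load('w11'); s=env.sense()
for n,uv,z in [('botfar',(253.7,200.4),83),('botL',(236.5,214),83),('botR',(271,214),83),('capfar',(258,237.5),139),('capnear',(258,278.5),139),('capL',(235,253),139),('capR',(281,253),139),('rimfar',(254.5,173),61),('rimL',(228,199),61),('rimR',(282.5,199),61)]:
    p=atz(c,uv,z); print(n,totool(p,s).round(1))
sc=load('sc11')
for P in [(502.7,-107.5,83),(503.3,-105.3,61),(501.1,-104.8,61)]: print(proj(sc,[P]))
```

```text
botfar [ -0.5 -13.   35.4]
botL [-11.5  -3.8  35.4]
botR [10.6 -3.9 35.4]
capfar [  2.  -14.4 -20.6]
capnear [  2.    6.8 -20.6]
capL [ -8.5  -6.6 -20.6]
capR [ 12.5  -6.7 -20.6]
rimfar [ -0.2 -25.6  57.4]
rimL [-19.   -6.6  57.4]
rimR [19.7 -6.7 57.4]
[[271.26897423 226.38267678]]
[[270.5818886  231.66422561]]
[[269.84061275 231.84947687]]
```

Call:
{"op": "servo_tool", "data": {
  "linear": [
    [0.0003,-0.003,0],
    [0,0,0.015],
    [0,0,0.01],
    [0,0,0.005],
    [0,0,0]
  ],
  "spin": [0,0,0,0,0],
  "fingers": [0.015,0.015,0.015,0.015,0.015]
}}

```text
time_s: 15.9
tool_pos: [502.1, -105.9, 86.4]
orientation: [0.948, 0.318, -0.001, -0.001]
contact_force: [-0.0, -0.2, -0.6]
opening: 22.8
```

Run:
```python
from h import *
c,s=snap('wrist','w12');print(s['tool_pos'],s['time_s'],s['contact_force'],s['opening'],s['orientation'])
d,_=snap('side','s12'); e,_=snap('scene','sc12')
im=cv2.imread('pics/w12.png')[160:300,190:320]; 
a=cv2.imread('pics/s12.png')[180:240,205:265]; b=cv2.imread('pics/sc12.png')[190:250,245:305]
cv2.imwrite('pics/c12b.png',np.hstack([cv2.resize(x,(260,260),interpolation=cv2.INTER_CUBIC) for x in (im,a,b)]))
```

```text
[ 502.12815415 -105.94530952   86.42664567] 15.9 [-0.04203174 -0.20950493 -0.61051924] 22.80391665400763 [ 9.48109123e-01  3.17941528e-01 -1.20759473e-03 -9.03823491e-04]
```

View pics/c12b.png

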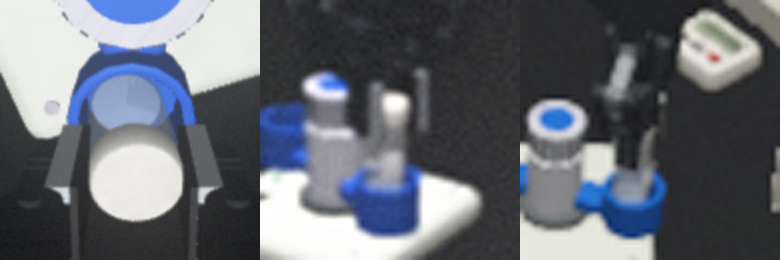

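The vial bottom is inside the cup with no contact force. I'll lower it to the floor and release.

Call:
{"op": "servo_tool", "data": {
  "linear": [
    [0,0,0.007],
    [0,0,0.005],
    [0,0,0.002],
    [0,0,0]
  ],
  "spin": [0,0,0,0],
  "fingers": [0.015,0.015,0.015,0.015]
}}

```text
time_s: 16.45
tool_pos: [502.7, -106.0, 73.6]
orientation: [0.948, 0.318, -0.0, -0.0]
contact_force: [-0.2, -0.6, 0.1]
opening: 22.5
```

Call:
{"op": "servo_tool", "data": {
  "linear": [
    [0,0,0.0015],
    [0,0,0],
    [0,0,0],
    [0,0,0],
    [0,0,0],
    [0,0,0]
  ],
  "spin": [0,0,0,0,0,0],
  "fingers": [0.015,0.015,0.04,0.04,0.04,0.04]
}}

```text
time_s: 17.05
tool_pos: [503.2, -106.2, 72.8]
orientation: [0.948, 0.318, 0.0, 0.0]
contact_force: [-0.2, -0.6, 0.8]
opening: 40.1
```

Run:
```python
from h import *
c,s=snap('wrist','w13');print(s['tool_pos'],s['time_s'],s['contact_force'],s['opening'],s['orientation'])
d,_=snap('side','s13'); e,_=snap('scene','sc13')
im=cv2.imread('pics/w13.png')[160:300,190:320]; 
a=cv2.imread('pics/s13.png')[180:240,205:265]; b=cv2.imread('pics/sc13.png')[190:250,245:305]
cv2.imwrite('pics/c13b.png',np.hstack([cv2.resize(x,(260,260),interpolation=cv2.INTER_CUBIC) for x in (im,a,b)]))
```

```text
[ 503.20672066 -106.23826485   72.83220774] 17.05 [-0.1714155  -0.63753586  0.76699955] 40.11622021520478 [9.48087388e-01 3.18009896e-01 7.41771375e-05 7.50650659e-05]
```

View pics/c13b.png

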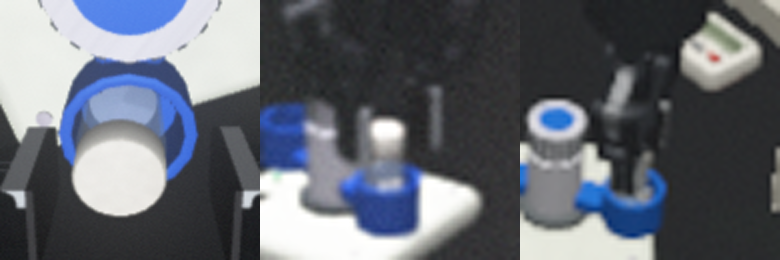

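Call:
{"op": "servo_tool", "data": {
  "linear": [
    [0,0,-0.015],
    [0,0,-0.03],
    [0,0,-0.04],
    [0,0,-0.04],
    [-0.039,0.0195,0],
    [-0.039,0.0195,0],
    [-0.039,0.0195,0],
    [-0.039,0.0195,0],
    [-0.039,0.0195,0],
    [0,0,0],
    [0,0,0],
    [0,0,0]
  ],
  "spin": [0,0,0,0,0,0,0,0,0,0,0,0],
  "fingers": [0.04,0.04,0.04,0.06,0.06,0.06,0.06,0.06,0.06,0.06,0.06,0.06]
}}

```text
time_s: 18.4
tool_pos: [406.8, -300.9, 198.3]
orientation: [0.948, 0.318, 0.0, 0.0]
contact_force: [-0.0, -0.8, -0.1]
opening: 60.2
```

Run:
```python
from h import *
c,s=snap('wrist','w14');print(s['tool_pos'],s['time_s'],s['contact_force'],s['opening'],s['orientation'],s['q'])
snap('side','s14')
im=cv2.imread('pics/w14.png');a=cv2.imread('pics/s14.png')[170:250,195:275]
cv2.imwrite('pics/c14.png',np.hstack([im,cv2.resize(a,(280,384))[:,:]]))
```

```text
[ 406.81987347 -300.9019659   198.28389604] 18.4 [-0.02773254 -0.81492517 -0.10275588] 60.16306254943254 [9.47969596e-01 3.18360726e-01 2.87627590e-04 1.06627840e-04] [-7.43186133e-01 -1.77507555e-01  2.00163410e+00  4.14187456e-04
  1.31700174e+00 -1.39128954e+00]
```

View pics/c14.png

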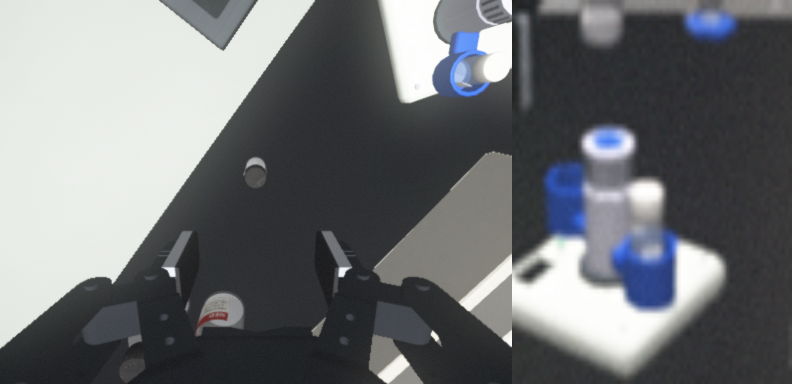

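The white vial stands upright in its cup. The black cap is at (256.5,178).

Run:
```python
from h import *
c=load('w14'); s=env.sense()
im=cv2.imread('pics/w14.png')[150:195,235:280]; cv2.imwrite('pics/w14z.png',cv2.resize(im,(540,540),interpolation=cv2.INTER_CUBIC))
w=atz(c,(256.5,178),56); print(w,totool(w,s),proj(c,[(406,-302.5,56)]))
```

```text
[ 407.79296791 -300.81518333   56.        ] [  0.39111629   0.7240767  141.95452952] [[254.03149664 178.25504336]]
```

View pics/w14z.png

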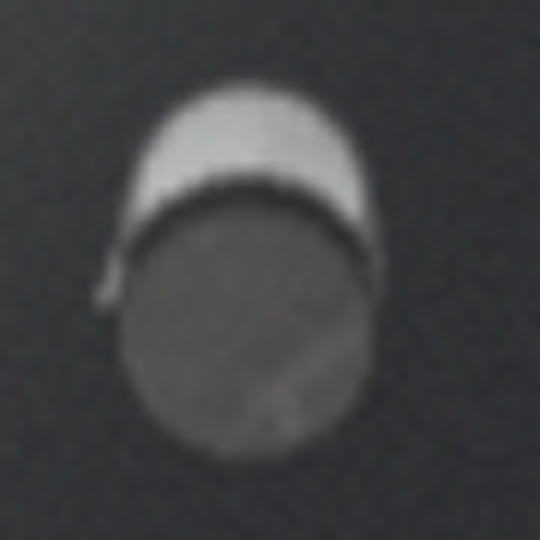

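Call:
{"op": "servo_tool", "data": {
  "linear": [
    [0,0.0003,0.02],
    [0,0,0.045],
    [0,0,0.045],
    [0,0,0.038],
    [0,0,0.02],
    [0,0,0],
    [0,0,0],
    [0,0,0],
    [0,0,0],
    [0,0,0],
    [0,0,0],
    [0,0,0]
  ],
  "spin": [0,0,0,0,0,0,0,0,0,0,0,0],
  "fingers": [0.06,0.06,0.06,0.06,0.06,0.06,0.015,0.015,0.015,0.015,0.015,0.015],
  "squeeze": 25
}}

```text
time_s: 19.7
tool_pos: [408.0, -302.9, 31.9]
orientation: [0.948, 0.318, 0.001, 0.002]
contact_force: [1.0, 1.2, 6.6]
opening: 22.8
```

Run:
```python
from h import *
c,s=snap('wrist','w15');print(s['tool_pos'],s['time_s'],s['contact_force'],s['opening'],s['orientation'])
print(totool([438.7,-18.7,35.5],s))
```

```text
[ 407.99165589 -302.88980035   31.85568131] 19.7 [0.98447632 1.16258002 6.58427104] 22.806810317217504 [0.94812992 0.3178769  0.00116815 0.00160334]
[ 195.81092164 -208.23204918   -4.19794483]
```

View pics/w15.png

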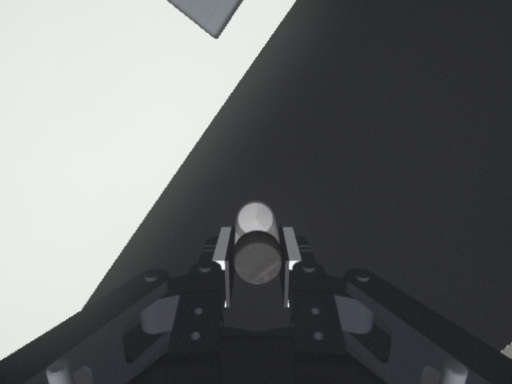

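Call:
{"op": "servo_tool", "data": {
  "linear": [
    [0,0,-0.02],
    [0,0,-0.04],
    [0,0,-0.04],
    [0,0,-0.015],
    [0.02,-0.0213,0],
    [0.032,-0.034,0],
    [0.032,-0.034,0],
    [0.032,-0.034,0],
    [0.032,-0.034,0],
    [0.028,-0.0298,0],
    [0.0198,-0.0211,0],
    [0,0,0],
    [0,0,0]
  ],
  "spin": [0,0,0,0,0,0,0,0,0,0,0,0,0],
  "fingers": [0.015,0.015,0.015,0.015,0.015,0.015,0.015,0.015,0.015,0.015,0.015,0.015,0.015]
}}

```text
time_s: 21.05
tool_pos: [436.8, -17.3, 144.1]
orientation: [0.948, 0.319, -0.001, 0.0]
contact_force: [0.1, 0.0, -0.5]
opening: 22.5
```

Run:
```python
from h import *
c,s=snap('wrist','w16');print(s['tool_pos'],s['time_s'],s['contact_force'],s['opening'],s['orientation'])
d,_=snap('side','s16'); e,_=snap('scene','sc16')
im=cv2.imread('pics/w16.png')[120:300,170:340]; 
a=cv2.imread('pics/s16.png')[160:240,190:270]; b=cv2.imread('pics/sc16.png')[160:250,220:310]
cv2.imwrite('pics/c16b.png',np.hstack([cv2.resize(x,(260,260),interpolation=cv2.INTER_CUBIC) for x in (a,b)]+[cv2.resize(im,(260,260))]))
```

```text
[436.78477574 -17.31522703 144.10939169] 21.05 [ 0.10266911  0.01476679 -0.53246332] 22.488564846013016 [ 9.47812387e-01  3.18828174e-01 -5.23948395e-04  1.76700539e-05]
```

View pics/c16b.png

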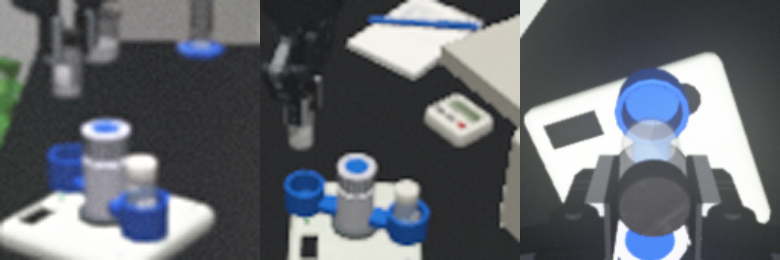

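View pics/w16.png

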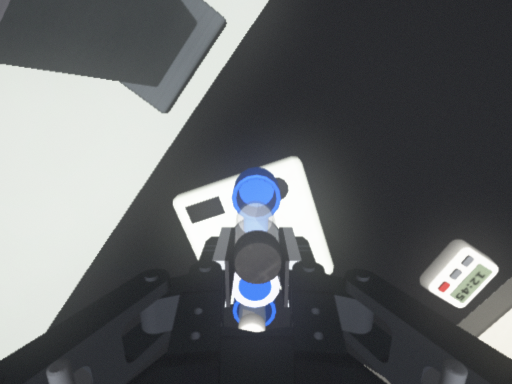

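Run:
```python
from h import *
c=load('w16'); s=env.sense()
for n,uv,z in [('rim',(256.8,196),61),('bot',(254.6,216),112),('cap',(257.8,257),168),('hub',(256,288),101)]:
    p=atz(c,uv,z); print(n,p.round(1),totool(p,s).round(1))
print(totool([438.7,-18.7,61],s))
im=cv2.imread('pics/w16.png')[150:290,200:320]; cv2.imwrite('pics/w16z.png',cv2.resize(im,(514,600),interpolation=cv2.INTER_CUBIC))
```

```text
rim [437.6 -16.9  61. ] [ 1.5 -1.  83.4]
bot [434.6 -15.2 112. ] [ 0.1 -4.1 32.4]
cap [434.5 -12.  168. ] [  1.9  -6.8 -23.6]
hub [471.7 -62.7 101. ] [ 1.1 56.2 43.4]
[ 1.27059483  1.15685102 83.43583156]
```

View pics/w16z.png

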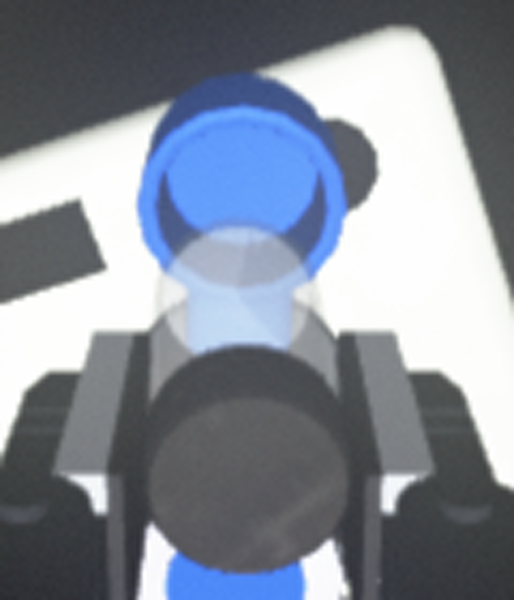

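Call:
{"op": "servo_tool", "data": {
  "linear": [
    [0.0009,0.002,0.01],
    [0,0,0.02],
    [0,0,0.015],
    [0,0,0],
    [0,0,0]
  ],
  "spin": [0,0,0,0,0],
  "fingers": [0.015,0.015,0.015,0.015,0.015]
}}

```text
time_s: 21.7
tool_pos: [438.9, -19.2, 99.3]
orientation: [0.948, 0.318, -0.001, -0.0]
contact_force: [-0.4, -0.2, 0.4]
opening: 22.6
```

Run:
```python
from h import *
c,s=snap('wrist','w17');print(s['tool_pos'],s['time_s'],s['contact_force'],s['opening'],s['orientation'])
d,_=snap('side','s17'); e,_=snap('scene','sc17')
im=cv2.imread('pics/w17.png')[150:290,190:320]; 
a=cv2.imread('pics/s17.png')[160:240,190:270]; b=cv2.imread('pics/sc17.png')[160:250,220:310]
cv2.imwrite('pics/c17b.png',np.hstack([cv2.resize(x,(260,260),interpolation=cv2.INTER_CUBIC) for x in (a,b,im)]))
```

```text
[438.86091073 -19.20722395  99.25839344] 21.7 [-0.44304412 -0.24701036  0.39778109] 22.645527612083395 [ 9.48252542e-01  3.17516543e-01 -5.44418001e-04 -2.57186948e-04]
```

View pics/c17b.png

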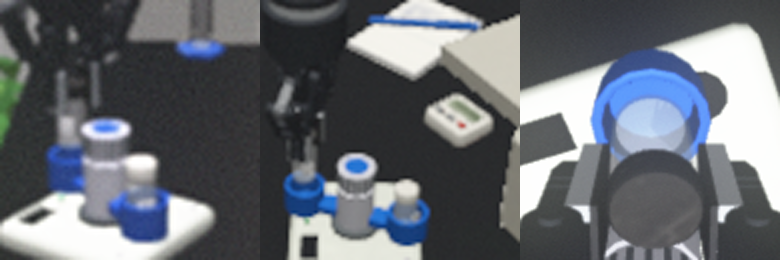

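Call:
{"op": "servo_tool", "data": {
  "linear": [
    [0,-0.0007,0.005],
    [0,0,0.005],
    [0,0,0.005],
    [0,0,0.003],
    [0,0,0]
  ],
  "spin": [0,0,0,0,0],
  "fingers": [0.015,0.015,0.015,0.015,0.015]
}}

```text
time_s: 22.35
tool_pos: [438.1, -18.0, 80.9]
orientation: [0.948, 0.318, -0.001, -0.0]
contact_force: [0.1, -0.6, -0.6]
opening: 22.6
```

Underside is at about 49 mm with no contact force. I'll lower the remaining 12 mm or so.

Call:
{"op": "servo_tool", "data": {
  "linear": [
    [0,0,0.006],
    [0,0,0.004],
    [0,0,0.002],
    [0,0,0]
  ],
  "spin": [0,0,0,0],
  "fingers": [0.015,0.015,0.015,0.015]
}}

```text
time_s: 22.75
tool_pos: [438.4, -18.1, 69.2]
orientation: [0.948, 0.318, -0.0, -0.0]
contact_force: [-0.4, -0.1, -0.3]
opening: 22.8
```

Call:
{"op": "servo_tool", "data": {
  "linear": [
    [0,0,0.001],
    [0,0,0],
    [0,0,0],
    [0,0,0],
    [0,0,0],
    [0,0,0]
  ],
  "spin": [0,0,0,0,0,0],
  "fingers": [0.015,0.015,0.04,0.04,0.04,0.04]
}}

```text
time_s: 23.35
tool_pos: [438.8, -18.1, 68.8]
orientation: [0.948, 0.318, 0.0, 0.0]
contact_force: [-0.3, -0.4, -0.4]
opening: 39.8
```

Run:
```python
from h import *
c,s=snap('wrist','w18');print(s['tool_pos'],s['time_s'],s['contact_force'],s['opening'])
d,_=snap('side','s18'); e,_=snap('scene','sc18')
im=cv2.imread('pics/w18.png')[150:290,190:320]; 
a=cv2.imread('pics/s18.png')[160:240,190:270]; b=cv2.imread('pics/sc18.png')[160:250,220:310]
cv2.imwrite('pics/c18b.png',np.hstack([cv2.resize(x,(260,260),interpolation=cv2.INTER_CUBIC) for x in (a,b,im)]))
```

```text
[438.77899534 -18.13381332  68.81014893] 23.35 [-0.25822757 -0.41855318 -0.36041794] 39.84691115024791
```

View pics/c18b.png

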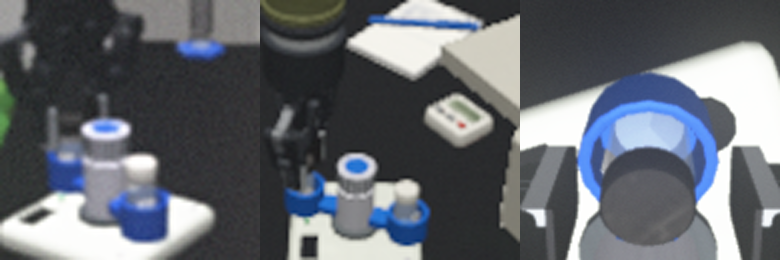

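Both vials are in the cups and the gripper is open. I'll retreat straight up and do a final check.

Call:
{"op": "servo_tool", "data": {
  "linear": [
    [0,0,-0.01],
    [0,0,-0.02],
    [0,0,-0.03],
    [0,0,-0.04],
    [0,0,-0.04],
    [0,-0.03,-0.02],
    [0,-0.03,0],
    [0,0,0],
    [0,0,0],
    [0,0,0]
  ],
  "spin": [0,0,0,0,0,0,0,0,0,0],
  "fingers": [0.04,0.04,0.04,0.04,0.04,0.04,0.04,0.04,0.04,0.04]
}}

```text
time_s: 24.5
tool_pos: [402.6, 29.4, 228.6]
orientation: [0.948, 0.318, -0.0, 0.0]
contact_force: [-0.1, 0.6, 0.0]
opening: 40.1
```

Run:
```python
from h import *
c,s=snap('wrist','w19');print(s['tool_pos'],s['time_s'],s['contact_force'],s['opening'])
d,_=snap('side','s19'); e,_=snap('scene','sc19')
im=cv2.imread('pics/w19.png')[100:300,156:356]; 
a=cv2.imread('pics/s19.png')[150:250,180:280]; b=cv2.imread('pics/sc19.png')[140:250,200:310]
cv2.imwrite('pics/c19b.png',np.hstack([cv2.resize(x,(260,260),interpolation=cv2.INTER_CUBIC) for x in (a,b,im)]))
P=[(471.2,-62,101)]; print(proj(d,P),proj(e,P))
```

```text
[402.63359322  29.36528949 228.63759858] 24.5 [-0.06270073  0.60671768  0.03219788] 40.06464149625094
[[222.79689514 198.74142661]] [[252.80383152 216.30899527]]
```

View pics/c19b.png

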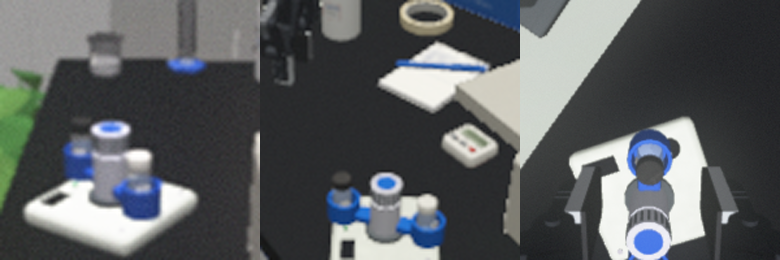

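```bash
python3 -c "
from rig import env
print(env.hand_in())"
```

```text
the job is handed in; nothing more can be done
None
```

The job is handed in at about 24.6 s of the 72 s allowed: the rotor is home on the spindle and one vial stands upright in each cup. `hand_in` reports no verdict, so this rests on my own checks.

- **Rotor:** I set it on the spindle and released it resting on the balls. Closed fingertips then pressed the cap down; the highest end-of-move reading was about 16 N, and I pushed about 2 mm further after it without reading the force there. The cap top stopped at z ≈ 101.2 mm, against 101 expected when home.
- **Vials:** White went into the +x cup and black into the -x cup, after the rotor was home. Neither tipped, and wrist forces at release were under 1 N.
- **Last pictures:** The cap top is within about 1 pixel of its home position in both fixed views, and the gripper is clear at z ≈ 229 mm. The timer, small beaker and cylinder were not approached; they appear in the last views, but I did not measure their positions again.
- **Disagreements:**
  - The first side-view estimate put the drive about 10 mm off in y; the closer wrist view corrected it.
  - There was a side load of about 6 N while threading the rotor onto the spindle, eased by small shifts.
  - The white vial hung a few degrees off vertical in the grip, and the black may have too; both stood upright once released.

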